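# Put the washed burner parts back on the gas hob

### The arm

A 7-joint arm with a two-finger parallel gripper is mounted at the origin on the work surface. World frame = base frame: x ahead of the robot, y to its left, z up, the work surface at z = 0. Lengths are in m, angles in rad, forces in N, time in s.
With the tool pointing down it reaches from about 0.35 to 0.775 m from the base axis. Payload 3.1 kg.
Tool frame: the origin (TCP) lies midway between the tips of the shut fingers; the grasp point (between the pads) lies r.pinch_z behind it (r.pinch_z is the distance from the TCP to the grasp point, in m); z points along the fingers, y is the line along which they close (so a half turn about z gives the same grasp; the last joint's range is limited). The gripper opens to 85 mm and grips with 20 to 120 N. Pads are 22 mm wide; open, the fingers measure 114 mm over their backs; the gripper's body (76 mm by 85 mm) begins 54 mm behind the grasp point. The pads swing forward as they close: fully open they stand 13 mm farther back than shut.
Start: joints at [-1.341, 0.311, 0.014, 1.512, -0.004, 1.319, -0.027], TCP at [0.148, 0.53, 0.231] pointing down, gripper open.
Joint ranges: [-2.7, 2.7], [-0.3, 1.91], [-1.27, 1.3], [0.12, 2.57], [-1.44, 4.58], [0.2, 2.03], [-3.05, 3.05]. Speed limits (rad/s): [2.79, 2.79, 3.14, 3.14, 3.14, 3.14, 3.14].

### API

Orientations are given as a 3x3 rotation matrix whose columns are the frame's x, y, z axes.
In Python, from workcell import r gives the robot as it stands.
- The arm moves only by the shell command python3 -m inch 'ROWS'. ROWS is text: rows parted by semicolons, each of 7 numbers parted by spaces: the shift along the tool's x, y, z in m, then the turn, a rotation vector about the tool's x, y, z in rad, then the opening in per cent of the stroke, from 0 (shut) to 100 (fully open). In form: dx dy dz ax ay az grip; .... A call has 1 to 10 rows; each row shifts and turns the commanded pose from where the row before left it, along the tool's axes as they then stand; what a row does not reach is not made up. A row lasts 1/8 s, in which the tool goes at most 62.5 mm and 10.7 degrees, less where a joint would pass 70% of its speed; a pose out of reach is approached as far as the arm can. A call is refused whole if a number of a shift passes 0.0625 or a number of a turn 0.188, either way. A call with a gripper value outside its range is refused whole. The fingers move at their own pace and stop on an object; the grip force is fixed at half the most. Time passes only in rows, so rows that do not move let the fingers close. It gives the time, the measured TCP pose, the force, the opening and the grip force at its end, in the units of the state.
- r.state(): the state, without advancing time (a new reading comes with each control period).
- r.read_camera(name): name is "scene" or "top" or "wrist"; returns a dict with "img" (480x640x3 uint8, red, green, blue), "intrinsics" (3x3 intrinsics, pixels), "k1" (the pictures are not rectified: a ray, as slopes to the right and down, at radius r is drawn at 1 + k1 r^2 times it, then the intrinsics apply), "R" (3x3) and "t" (3): a world point X has camera coordinates R X + t. Camera axes: x right, y down, z forward; pixel columns grow to the right and rows downward; lengths in m; the calibration is good to about 2 mm. A picture is of the moment at which its call begins. There is no depth.
- r.close_job(): hands the job in; it is judged then, once.
Trained networks look in a picture, given as the dict that the camera call returned (one of the last four; its "shot" number tells which), for a name from the list of things; names that differ only in an ending like _2 or _b are one class to them, and where a whole thing is asked for, a point or a joint stands for the part that bears it (a point fixed in the world has none). Each returns a list of dicts, best first, with "score" (0 to 1); they miss things now and then, are a little off and sometimes report something else, mostly with a low value. They report only what shows in the picture. A call takes as long as a camera call. They do not tell look-alikes from the thing itself.
- r.look_for(target, picture): "bbox" ([centre column, centre row, width, height] in pixels, round what is visible of it).
- r.trace(target, picture): "pixels" (480x640 bool, what is visible of it) and "bbox" ([centre column, centre row, width, height] in pixels, round what is visible of it).
- r.mark_of(target, picture): "at" ([column, row] in pixels: a listed point, or the origin of a listed thing).
The state is a dict: "time": time; "joint_positions": joint angles; "qd": joint speeds; "tau": joint torques, N m; "eef_pos": TCP position; "orientation": TCP orientation; "force": force on the tool from outside, world axes, zero at the start; "torque": the same for the moment, N m; "finger_gap": finger opening in m; "finger_force": force on a finger pad.
Only numpy, scipy, OpenCV 4.12 (cv2) and the standard library are available. Lean on these libraries where they do the work, as an engineer would, in place of code of your own. Each camera call takes 0.05 s, during which the arm holds its last target. There are 200 camera calls.

### The job

The hob's burner parts have been washed and are piled on the lime-green drying mat, the two burner crowns in one stack and the two burner caps in the other, the small one on the large one in each. Take the stacks apart and put the two burners together again: the large crown seated in the large burner base and the small crown in the small one, and on each crown its own cap, foot down, all sitting fully home and level. Leave the jar, the bowl and the brush where they are.

Things in the scene. Friction and masses are not known exactly. Their poses are not given: they have to be found in the camera images.
- large_crown_mid (a point): Large burner crown: round, bare aluminium, 66 mm across, 22 mm high, flame ports round the edge, a round recess (46 mm across, 5 deep) in its top. Grip its body, the upper 14 mm; below is a spigot 38 mm across, 8 long, on which it stands on the drying mat (mat top 4 mm above worktop), small crown on top. Point: on the axis half-way up, 11 mm above its underside; z up. Any yaw. 85 g.
- small_crown_mid (a point): Small burner crown: the same in small, bare aluminium, 46 mm across, 19 mm high, recess 32 mm across and 5 deep; grip its body, the upper 12 mm; spigot 24 mm across, 7 long. At the start it stands loosely in the large crown's recess, its body 2 mm clear of the large crown's top. Point: on the axis half-way up, 9.5 mm above its underside; z up. Any yaw. 40 g.
- large_cap_mid (a point): Large burner cap: smooth dark grey enamelled disc 60 mm across, 9 thick, on a round foot 34 mm across, 4.5 long; 13.5 mm high in all. At the start it stands on its foot on the drying mat (mat top 4 mm above the worktop), small cap on top. Point: on the axis half-way up, 6.75 mm above its underside, 2.25 mm above the disc's lower edge; z up. Any yaw. 110 g.
- small_cap_mid (a point): Small burner cap: smooth dark grey enamelled disc 42 mm across, 8 thick, on a foot 20 mm across, 4.5 long; 12.5 mm high in all. At the start it stands on its foot on the flat top of the large cap. Point: on the axis half-way up, 6.25 mm above its underside, 1.75 mm above the disc's lower edge; z up. Any yaw. 50 g.
- large_burner: Large burner base, front or rear: fixed open aluminium cup on the black hob plate, 60 mm outside, 50 inside, rim 11 mm above the plate. Origin: its axis, at plate level, 12 mm above worktop; z up. The crown's spigot goes in with 6 mm play all round, body on the rim: crown centre 14 mm above this origin. Cap foot in crown recess (6 mm play), disc on crown: cap centre 27.25 mm above it.
- small_burner: Small burner base, in the hob's other place: the same in small, 44 mm outside, 36 inside, rim 11 mm above the plate. Origin: its axis, at plate level, 12 mm above worktop; z up. Seated, the small crown's centre is 13.5 mm above this origin and the small cap's on it 24.75 mm; both have 6 mm play all round.
- jar: Bystander: white ceramic storage jar with wooden lid, 70 mm across, 90 mm tall, beyond the drying mat. Origin: centre of its underside.
- bowl: Bystander: empty terracotta bowl, 100 mm across, 45 mm high, beyond the drying mat. Origin: centre of its underside.
- brush: Bystander: wooden dish brush with a round head 52 mm across, 195 mm long and 32 mm high, lying crosswise on the worktop on the robot's side of the drying mat. Origin: on the worktop 55 mm from the head's middle; y runs along it, towards the head.
Mind the look-alikes: they are no part of the job. Leave any orange look-alike of the part that bears small_crown_mid alone.

How it is judged:
By the outcome, as a careful person would: the job done as asked, in the order asked, and still so for the second after the job is handed in, with the robot touching nothing.
It also fails if it takes over 112 s, if anything falls off the work surface, if the arm or the gripper's body presses on something with over 40 N, if the wrist force passes 120 N, or if a joint passes its speed limit or range.

## Working session

There is one attempt and no reset: what is moved stays moved. The work goes in short steps, Python scripts to look and compute and a shell command to move; the robot and the scene stay as the last step left them, time stands still between calls to the robot, and variables do not carry over. Pictures are saved under pics/ and viewed, at most 14 in all, crops included, and the job is handed in when it is done.

```bash
mkdir -p pics; ls; cat > h.py <<'E'
import numpy as np, cv2
from workcell import r
def save(p,name,crop=None,scale=1):
    im=p["img"][:,:,::-1]
    if crop: c=crop; im=im[c[1]:c[3],c[0]:c[2]]
    im=cv2.resize(im,None,fx=scale,fy=scale,interpolation=cv2.INTER_CUBIC)
    cv2.imwrite("pics/"+name+".png",im)
def ray(p,uv):
    K=p["intrinsics"]; d=cv2.undistortPoints(np.array([[uv]],float),np.array(K,float),np.array([p["k1"],0,0,0.]))[0,0]
    R=np.array(p["R"]);t=np.array(p["t"])
    return -R.T@t, R.T@np.array([d[0],d[1],1])
def at_z(p,uv,z):
    o,d=ray(p,uv); return o+d*(z-o[2])/d[2]
def proj(p,X):
    R=np.array(p["R"]);t=np.array(p["t"])
    return cv2.projectPoints(np.array([X],float),cv2.Rodrigues(R)[0],t,np.array(p["intrinsics"],float),np.array([p["k1"],0,0,0.]))[0][0,0]
E
python3 - <<'E'
from h import *
print(r.state(), r.pinch_z)
Z=dict(large_crown_mid=.015,small_crown_mid=.004+.017+.0095,large_cap_mid=.01075,small_cap_mid=.0175+.00625,large_burner=.012,small_burner=.012,jar=0,bowl=0,brush=0)
for n in["scene","top"]:
    p=r.read_camera(n); save(p,n)
    print(n,-np.array(p["R"]).T@p["t"])
    for k,z in Z.items():
        for d in r.mark_of(k,p)[:3]: print(k,round(d["score"],2),np.round(d["at"],1),np.round(at_z(p,d["at"],z),4))
E
```

```text
pics
{'time': 0.0, 'joint_positions': array([-1.34071697,  0.31176641,  0.01396498,  1.51305971, -0.00442646,
        1.31923852, -0.027209  ]), 'qd': array([ 0.00180818,  0.00021381,  0.00033771,  0.00036234,  0.00058979,
        0.00134663, -0.00018246]), 'tau': array([-3.38885338e-04, -3.79910624e+01,  1.45758041e-01, -2.30589598e+01,
        1.22197121e-02,  1.37714119e-02,  1.60366363e-05]), 'eef_pos': array([0.14741113, 0.52910206, 0.23019761]), 'orientation': array([[-9.63318099e-01,  2.68361492e-01, -5.91798944e-04],
       [ 2.68362137e-01,  9.63315190e-01, -2.36831392e-03],
       [-6.54753463e-05, -2.44025609e-03, -9.99997020e-01]]), 'force': array([-0.0503243 , -0.05630462, -0.06043029]), 'torque': array([ 0.0107851 ,  0.00453755, -0.00391618]), 'finger_force': 0.0, 'finger_gap': 0.08591712249718135} 0.0187
scene [0.85342681 0.54073144 0.71942329]
large_crown_mid 0.87 [370.3 272. ] [0.4538 0.1773 0.015 ]
small_crown_mid 0.9 [452.2 346.8] [0.4513 0.3865 0.0305]
small_crown_mid 0.89 [369.9 263. ] [0.4493 0.1684 0.0305]
small_crown_mid 0.72 [483.1 246.9] [0.2367 0.2698 0.030
[... 562 characters left out ...]
 0.94729766]
large_crown_mid 0.58 [276.5 268.7] [0.4504 0.169  0.015 ]
small_crown_mid 0.95 [278.1 265.8] [0.4552 0.1641 0.0305]
small_crown_mid 0.69 [176.4 273.1] [0.4412 0.376  0.0305]
small_crown_mid 0.59 [228.7 376.2] [0.2326 0.262  0.0305]
large_cap_mid 0.73 [286.3 209.1] [0.5806 0.1492 0.0108]
small_cap_mid 0.66 [288.1 203.4] [0.5902 0.1444 0.0238]
large_burner 0.91 [432.6 177.2] [ 0.6504 -0.1728  0.012 ]
small_burner 0.84 [445.5 280.2] [ 0.424  -0.1907  0.012 ]
jar 0.73 [311.4 149.1] [0.7204 0.0943 0.    ]
jar 0.23 [278.7 266.9] [0.4554 0.1657 0.    ]
bowl 0.7 [253.9 133.2] [0.7584 0.2242 0.    ]
bowl 0.63 [286.3 206.4] [0.589 0.15  0.   ]
bowl 0.3 [256.9 321.5] [0.3396 0.2111 0.    ]
```

View pics/scene.png

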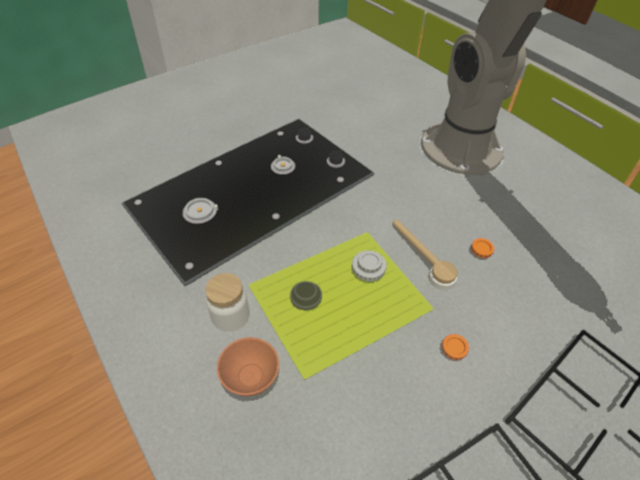

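View pics/top.png

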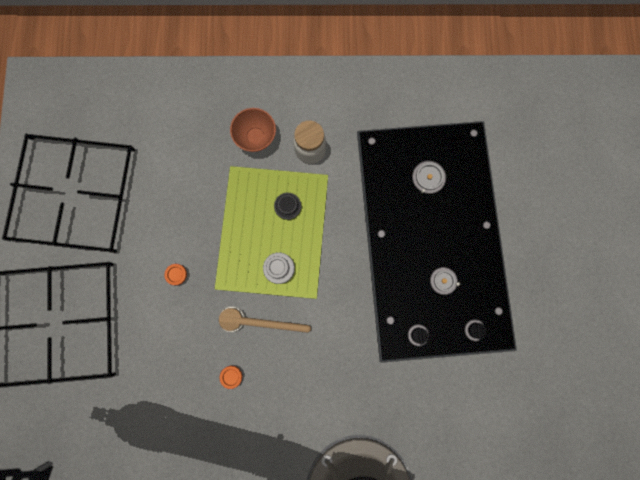

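The crown stack is at top px (278,266) and the cap stack at (287,206). The large burner is at (430,177) and the small burner at (444,280).

Candidates for the small crown, in top-view pixels:
- (278,266): aluminium, on the stack on the mat
- (176,274): orange look-alike
- (231,377): orange look-alike

By the description I choose the aluminium one at (278,266). I'll check it in a close wrist view.

```bash
python3 -m inch '0 0 0 0 0 -0.136 100; 0 0 0 0 0 -0.136 100; -0.038 -0.045 0 0 0 0 100; -0.038 -0.045 0 0 0 0 100; -0.038 -0.045 0 0 0 0 100; -0.038 -0.045 0 0 0 0 100; -0.038 -0.045 0 0 0 0 100; -0.038 -0.045 0 0 0 0 100; -0.038 -0.045 0 0 0 0 100; -0.038 -0.045 0 0 0 0 100'
python3 - <<'E'
from h import *
Z=dict(large_crown_mid=.015,small_crown_mid=.004+.017+.0095,large_cap_mid=.01075,small_cap_mid=.0175+.00625)
p=r.read_camera("wrist"); save(p,"w1"); s=r.state(); print(s["eef_pos"],s["orientation"].round(3),s["joint_positions"].round(2)); print(-np.array(p["R"]).T@p["t"])
for k,z in Z.items():
    for d in r.mark_of(k,p)[:3]: print(k,round(d["score"],2),np.round(d["at"],1),np.round(at_z(p,d["at"],z),4))
E
```

```text
time: 2.25
eef_pos: [0.4529, 0.1686, 0.2317]
orientation: [[-1.0, -0.001, 0.001], [-0.001, 1.0, 0.001], [-0.001, 0.001, -1.0]]
force: [0.5, 1.1, 0.7]
finger_gap: 0.0852
finger_force: 0.0
[0.45872985 0.15850389 0.23195604] [[-1.     0.013  0.007]
 [ 0.013  1.    -0.007]
 [-0.007 -0.007 -1.   ]] [-0.67  0.18  0.34  1.69 -0.05  1.28  1.24]
[0.38159083 0.16731233 0.37412781]
small_crown_mid 0.96 [314.  213.8] [0.4544 0.1624 0.0305]
small_crown_mid 0.83 [552.2 189.5] [0.433  0.3682 0.0305]
large_cap_mid 0.76 [296.9 340.2] [0.5903 0.1441 0.0107]
small_cap_mid 0.95 [298.7 345.2] [0.5884 0.1467 0.0237]
```

View pics/w1.png

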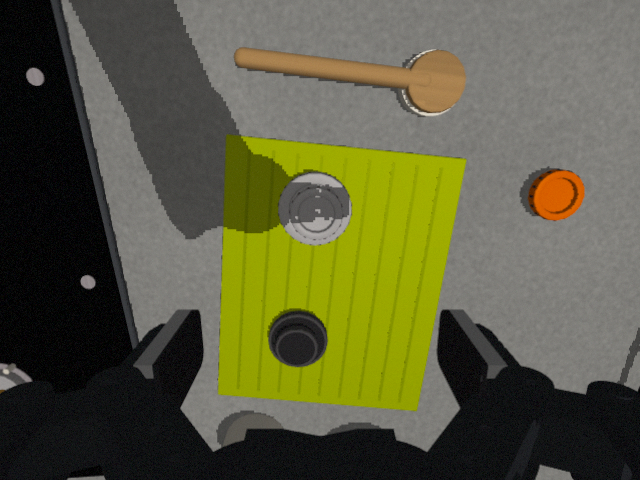

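View w1 shows the crown stack at (315,208), bare aluminium and partly shaded by the arm. The cap stack is at (298,340), and the orange look-alike at (555,195) is clearly separate. The arm was still settling when I took it, so I'll re-measure at rest with a silhouette fit.

```bash
cat >> h.py <<'E'
from scipy.optimize import minimize
def circ(p,c,z,rad,n=48):
    a=np.linspace(0,2*np.pi,n,endpoint=False)
    X=np.stack([c[0]+rad*np.cos(a),c[1]+rad*np.sin(a),np.full(n,z)],1)
    return cv2.projectPoints(X,cv2.Rodrigues(np.array(p["R"]))[0],np.array(p["t"]),np.array(p["intrinsics"],float),np.array([p["k1"],0,0,0.]))[0][:,0]
def matmask(p):
    h=cv2.cvtColor(p["img"],cv2.COLOR_RGB2HSV)
    return ~((h[...,0]>24)&(h[...,0]<42)&(h[...,1]>140))
def fit(p,c0,cyl,mask,win=.05):
    "cyl: list of (rad,z0,z1), fits silhouette to mask round c0"
    w=circ(p,c0,.02,win); x0,y0=w.min(0).astype(int); x1,y1=w.max(0).astype(int)
    S=4
    x0=max(x0,0);y0=max(y0,0)
    m=mask[y0:y1,x0:x1].astype(np.float32); m=cv2.resize(m,None,fx=S,fy=S,interpolation=cv2.INTER_AREA if S<1 else cv2.INTER_LINEAR)
    def cost(c):
        im=np.zeros(m.shape,np.float32)
        for rad,za,zb in cyl:
            q=np.vstack([circ(p,c,za,rad),circ(p,c,zb,rad)]).astype(np.float32)
            h=cv2.convexHull(q)[:,0]
            cv2.fillConvexPoly(im,np.round(((h+.5-[x0,y0])*S-.5)*16).astype(np.int32),1.,cv2.LINE_8,4)
        return np.abs(im-m).sum()/S/S
    b=minimize(cost,c0[:2],method="Nelder-Mead",options=dict(initial_simplex=np.array(c0[:2])+[[0,0],[.006,0],[0,.006]],xatol=1e-4))
    return b.x,b.fun,m.mean()*m.size/S/S
CROWNS=[(.033,.012,.026),(.023,.028,.040),(.019,.004,.012)]
CAPS=[(.030,.0085,.0175),(.021,.022,.030),(.017,.004,.0085)]
E
python3 - <<'E'
from h import *
r.read_camera("wrist")
for n in["wrist","top","scene"]:
    p=r.read_camera(n); m=matmask(p)
    print(n,fit(p,(.454,.164),CROWNS,m),fit(p,(.588,.146),CAPS,m))
    for k in["large_crown_mid","small_crown_mid","large_cap_mid","small_cap_mid"]:
        z=dict(large_crown_mid=.015,small_crown_mid=.0305,large_cap_mid=.01075,small_cap_mid=.02375)[k]
        for d in r.mark_of(k,p)[:3]: print(k,round(d["score"],2),np.round(at_z(p,d["at"],z),4))
    for k in ["large_burner","small_burner"]:
        for d in r.mark_of(k,p)[:1]: print(k,round(d["score"],2),np.round(d["at"],1),np.round(at_z(p,d["at"],.012),4))
s=r.state(); print(s["eef_pos"],s["orientation"].round(4),s["time"],s["force"])
E
```

```text
wrist (array([0.45171145, 0.16277787]), np.float64(121.390625), np.float32(4272.0)) (array([0.58741776, 0.1450097 ]), np.float64(150.07421875), np.float32(2592.0))
small_crown_mid 0.63 [0.4333 0.3661 0.0305]
small_crown_mid 0.56 [0.4591 0.1634 0.0305]
large_cap_mid 0.64 [0.5875 0.1421 0.0107]
small_cap_mid 0.82 [0.5888 0.1441 0.0237]
large_burner 0.95 [  2.2 395.9] [ 0.6532 -0.1658  0.012 ]
small_burner 0.44 [364.   80.3] [0.3409 0.2074 0.012 ]
top (array([0.43980119, 0.180559  ]), np.float64(1319.5), np.float32(2126.0)) (array([0.58774447, 0.15087244]), np.float64(1340.0390625), np.float32(1961.0))
large_crown_mid 0.67 [0.4519 0.1679 0.015 ]
large_cap_mid 0.6 [0.4514 0.1666 0.0108]
large_cap_mid 0.58 [0.5877 0.147  0.0108]
small_cap_mid 0.71 [0.5881 0.1454 0.0238]
large_burner 0.77 [431.1 179.1] [ 0.6461 -0.1693  0.012 ]
small_burner 0.98 [441.9 279.4] [ 0.4257 -0.1831  0.012 ]
scene (array([0.44808583, 0.16472732]), np.float64(148.92578125), np.float32(1029.0)) (array([0.58470372, 0.14702475]), np.float64(42.62109375), np.float32(780.0))
large_crown_mid 0.89 [0.4546 0.1672 0.015 ]
small_crown_mid 0.86 [0.4493 0.3882 0.0305]
small_crown_mid 0.73 [0.2313 0.2724 0.0305]
small_crown_mid 0.72 [0.4552 0.1727 0.0305]
large_cap_mid 0.92 [0.5734 0.1416 0.0108]
small_cap_mid 0.78 [0.5832 0.1431 0.0238]
large_burner 0.61 [196.6 211.1] [ 0.6529 -0.1675  0.012 ]
small_burner 0.77 [283.7 163.6] [ 0.4119 -0.1921  0.012 ]
[0.45172443 0.16993406 0.23130354] [[-1.e+00 -3.e-04  0.e+00]
 [-3.e-04  1.e+00  0.e+00]
 [-0.e+00  0.e+00 -1.e+00]] 3.6 [ 0.20595185 -1.06287304 -0.028504  ]
```

```bash
python3 -m inch '0 -0.004 0.05 0 0 0 66; 0 -0.003 0.05 0 0 0 66; 0 0 0.05 0 0 0 66; 0 0 0.03 0 0 0 66; 0 0 0 0 0 0 66; 0 0 0 0 0 0 66'
python3 - <<'E'
from h import *
p=r.read_camera("wrist"); save(p,"w2"); m=matmask(p)
print(fit(p,(.452,.163),CROWNS,m)); s=r.state(); print(s["eef_pos"],s["finger_gap"],s["force"])
E
```

```text
time: 4.35
eef_pos: [0.453, 0.1633, 0.0525]
orientation: [[-1.0, -0.0, 0.002], [-0.0, 1.0, 0.001], [-0.002, 0.001, -1.0]]
force: [0.7, -0.2, 0.5]
finger_gap: 0.0568
finger_force: 0.0
(array([0.45163191, 0.16289333]), np.float64(4893.591796875), np.float32(19788.0))
[0.45337489 0.16355476 0.05297957] 0.05661079358304092 [ 0.54262803 -0.25092986  0.06278531]
```

View pics/w2.png

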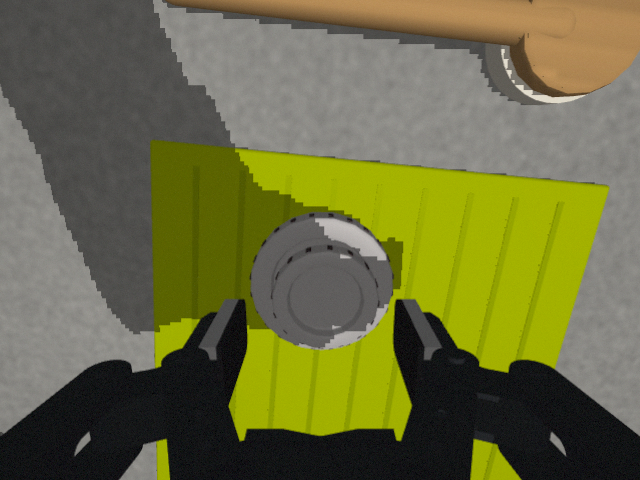

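w2 shows the small crown at (325,292), midway between the pads (245 and 395), on the large crown at (322,280). I'll descend and grip.

```bash
python3 -m inch '0.001 0 0.015 0 0 0 66; 0 0 0.010 0 0 0 66; 0 0 0 0 0 0 66; 0 0 0 0 0 0 50; 0 0 0 0 0 0 45; 0 0 0 0 0 0 45; 0 0 0 0 0 0 45; 0 0 0 0 0 0 45'; python3 -m inch '0 0 -0.02 0 0 0 45; 0 0 -0.03 0 0 0 45; 0 0 -0.03 0 0 0 45; 0 0 0 0 0 0 45'
python3 - <<'E'
from h import *
p=r.read_camera("wrist"); save(p,"w3",(120,120,520,480),1.5)
E
```

```text
time: 5.4
eef_pos: [0.4511, 0.163, 0.0265]
orientation: [[-1.0, -0.0, 0.001], [-0.0, 1.0, 0.0], [-0.001, 0.0, -1.0]]
force: [0.3, 0.3, 2.7]
finger_gap: 0.0435
finger_force: 61.0
time: 5.9
eef_pos: [0.4526, 0.1636, 0.1084]
orientation: [[-1.0, -0.0, 0.005], [-0.0, 1.0, 0.002], [-0.005, 0.002, -1.0]]
force: [-0.5, -0.2, -0.4]
finger_gap: 0.0436
finger_force: 61.0
```

View pics/w3.png

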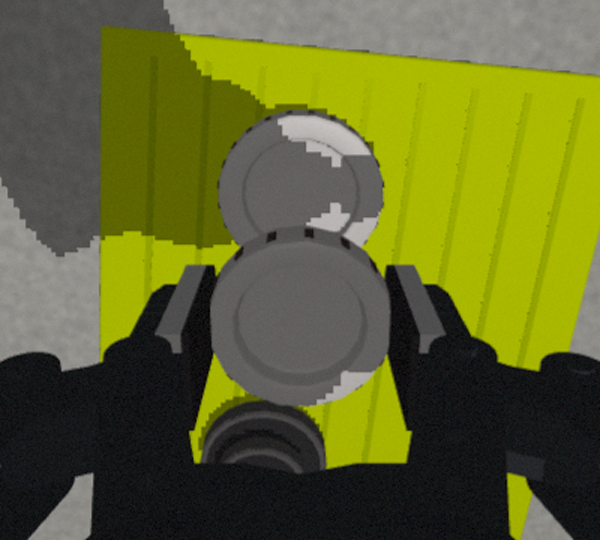

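w3 shows the small crown held level between the pads, with the large crown left in place on the mat. Next stop is the small burner.

```bash
python3 -m inch '0 -0.02 -0.045 0 0 0 45; 0.003 -0.055 -0.02 0 0 0 45; 0.003 -0.055 -0.02 0 0 0 45; 0.003 -0.055 0 0 0 0 45; 0.003 -0.055 0 0 0 0 45; 0.003 -0.055 0 0 0 0 45; 0.003 -0.04 0 0 0 0 45; 0 -0.015 0 0 0 0 45; 0 0 0 0 0 0 45; 0 0 0 0 0 0 45'
python3 - <<'E'
from h import *
p=r.read_camera("wrist"); save(p,"w4"); s=r.state(); print(s["eef_pos"],s["finger_gap"],s["joint_positions"].round(2))
for k in ["large_burner","small_burner"]:
    for d in r.mark_of(k,p)[:2]: print(k,round(d["score"],2),np.round(d["at"],1),np.round(at_z(p,d["at"],.012),4))
E
```

```text
time: 7.2
eef_pos: [0.4325, -0.1855, 0.1903]
orientation: [[-1.0, -0.002, -0.002], [-0.002, 1.0, 0.001], [0.002, 0.001, -1.0]]
force: [0.9, 0.2, -0.1]
finger_gap: 0.0433
finger_force: 61.2
[ 0.43273537 -0.18536585  0.19053173] 0.04350613157346779 [-0.15  0.2   0.61  1.8  -0.12  1.18  2.07]
large_burner 0.63 [338.6 436.3] [ 0.6494 -0.1679  0.012 ]
small_burner 0.56 [314.4 207.1] [ 0.4231 -0.1909  0.012 ]
small_burner 0.37 [340.1 437.3] [ 0.6506 -0.1664  0.012 ]
```

View pics/w4.png

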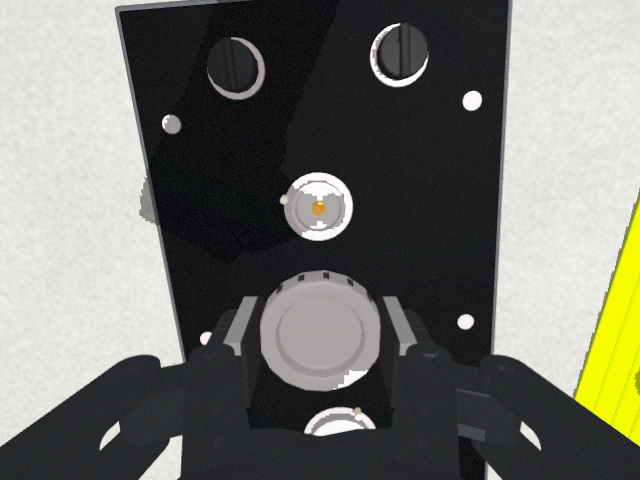

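w4 shows the small base at (318,207) with an ignition pin on its -y side at (284,200), where a finger would come down. The large base is at (340,436) with its pin at (358,412). I'll turn the gripper to miss the small pin.

```bash
cat >> h.py <<'E'
def bright(p,th=75): return p["img"].min(2)>th
E
python3 - <<'E'
from h import *
p=r.read_camera("wrist")
g=cv2.cvtColor(p["img"],cv2.COLOR_RGB2GRAY)
m=(g>75); m=cv2.morphologyEx(m.astype(np.uint8),cv2.MORPH_CLOSE,np.ones((15,15),np.uint8))>0
m[265:]=False; m=cv2.morphologyEx(m.astype(np.uint8),cv2.MORPH_OPEN,cv2.getStructuringElement(2,(17,17)))>0
print(fit(p,(.423,-.189),[(.022,.012,.023)],m,.035))
print(at_z(p,(318.5,207),.023), at_z(p,(284,200),.02))
p=r.read_camera("top"); g=cv2.cvtColor(p["img"],cv2.COLOR_RGB2GRAY)
m=cv2.morphologyEx((g>75).astype(np.uint8),cv2.MORPH_CLOSE,np.ones((7,7),np.uint8))>0
print(fit(p,(.65,-.168),[(.030,.012,.023)],m,.05))
s=r.state();print(s["eef_pos"])
E
```

```text
(array([ 0.41691891, -0.1882404 ]), np.float64(1274.091796875), np.float32(3784.0))
[ 0.42176579 -0.1877793   0.023     ] [ 0.41676813 -0.21519068  0.02      ]
(array([ 0.64771054, -0.16356704]), np.float64(207.5625), np.float32(840.0))
[ 0.43303292 -0.18609718  0.19118873]
```

```bash
python3 - <<'E'
from h import *
p=r.read_camera("wrist"); save(p,"w5",(260,155,380,265),5)
for z in(.012,.023):
  for u in [(284,207),(353,207),(318.5,173),(318.5,241),(318,208)]: print(z,u,at_z(p,u,z).round(4))
E
```

```text
0.012 (284, 207) [ 0.4241 -0.2166  0.012 ]
0.012 (353, 207) [ 0.424  -0.1601  0.012 ]
0.012 (318.5, 173) [ 0.3965 -0.1884  0.012 ]
0.012 (318.5, 241) [ 0.453  -0.1883  0.012 ]
0.012 (318, 208) [ 0.4249 -0.1888  0.012 ]
0.023 (284, 207) [ 0.422  -0.2156  0.023 ]
0.023 (353, 207) [ 0.4219 -0.161   0.023 ]
0.023 (318.5, 173) [ 0.3953 -0.1883  0.023 ]
0.023 (318.5, 241) [ 0.4499 -0.1883  0.023 ]
0.023 (318, 208) [ 0.4227 -0.1887  0.023 ]
```

View pics/w5.png

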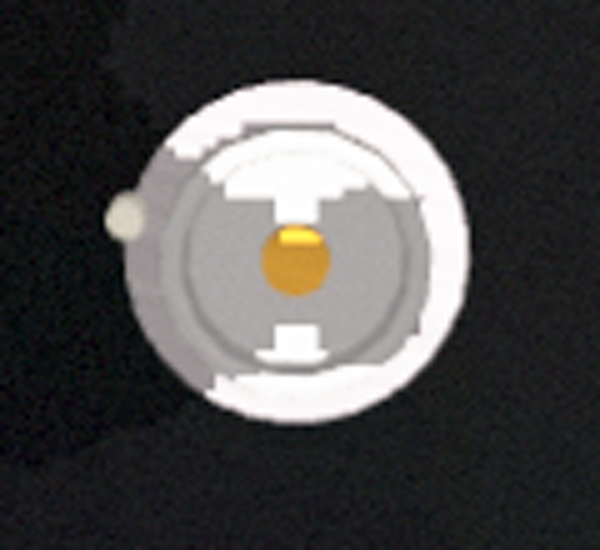

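```bash
python3 -m inch '0.012 -0.0015 0 0 0 0 45; 0 0 0.02 0 0 0.175 45; 0 0 0.02 0 0 0.175 45; 0 0 0.02 0 0 0.175 45; 0 0 0.02 0 0 0.175 45; 0 0 0.02 0 0 0.175 45; 0 0 0 0 0 0.175 45; 0 0 0 0 0 0 45; 0 0 0 0 0 0 45; 0 0 0 0 0 0 45'
python3 - <<'E'
from h import *
p=r.read_camera("wrist"); s=r.state(); print(s["eef_pos"],s["orientation"].round(3),s["joint_positions"].round(2))
save(p,"w6",(120,120,520,480),1.5)
E
```

```text
time: 8.75
eef_pos: [0.421, -0.1887, 0.0916]
orientation: [[-0.499, 0.867, 0.001], [0.867, 0.499, 0.0], [-0.0, 0.001, -1.0]]
force: [0.0, 0.8, -0.4]
finger_gap: 0.0433
finger_force: 61.1
[ 0.42097523 -0.18865313  0.09159974] [[-0.499  0.867  0.001]
 [ 0.867  0.499  0.   ]
 [-0.     0.001 -1.   ]] [-0.24  0.33  0.76  1.96 -0.28  0.95  1.18]
```

View pics/w6.png

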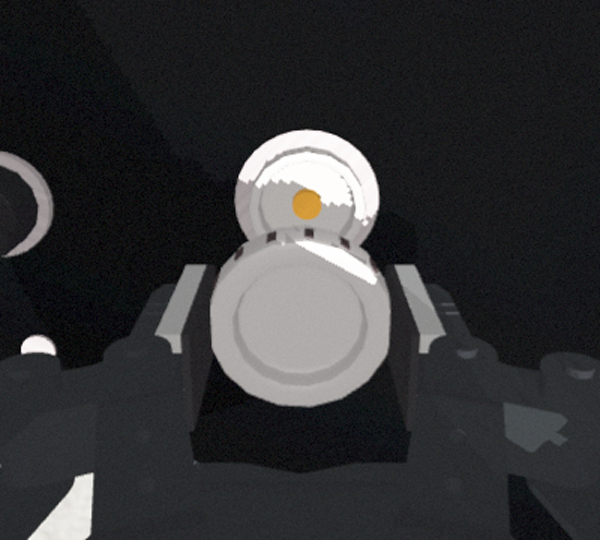

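w6 shows the crown held at crop (300,319) and the base flange at crop (307,202). I'll compare the two axes in world coordinates.

```bash
python3 - <<'E'
from h import *
p=r.read_camera("wrist"); f=lambda u,v:(u/1.5+120-.17,v/1.5+120-.17)
for z in (.012,.015): print("flange",at_z(p,f(307,202),z))
print("rimin",at_z(p,f(307.5,200),.020),"jet",at_z(p,f(307,204),.016))
print("crown",at_z(p,f(300.5,318),.1048),at_z(p,f(301,322),.0998)); print(r.state()["eef_pos"])
E
```

```text
flange [ 0.42333463 -0.1886079   0.012     ]
flange [ 0.42282123 -0.18779312  0.015     ]
rimin [ 0.42173303 -0.18565868  0.02      ] jet [ 0.42305375 -0.18821852  0.016     ]
crown [ 0.42079804 -0.18957096  0.1048    ] [ 0.42283487 -0.19284588  0.0998    ]
[ 0.42093955 -0.18863325  0.09155571]
```

```bash
python3 -m inch '0 0.001 0.03 0 0 0 45; 0 0 0.02 0 0 0 45; 0 0 0.010 0 0 0 45; 0 0 0.005 0 0 0 45; 0 0 0 0 0 0 45; 0 0 0 0 0 0 45'; python3 -m inch '0 0 0.003 0 0 0 45; 0 0 0.002 0 0 0 45; 0 0 0 0 0 0 45; 0 0 0 0 0 0 45'
```

```text
time: 9.6
eef_pos: [0.4223, -0.1884, 0.0269]
orientation: [[-0.498, 0.867, 0.001], [0.867, 0.498, -0.0], [-0.001, 0.001, -1.0]]
force: [-0.0, -0.5, -0.7]
finger_gap: 0.0435
finger_force: 61.1
time: 10.1
eef_pos: [0.4219, -0.188, 0.0215]
orientation: [[-0.498, 0.867, 0.0], [0.867, 0.498, 0.0], [0.0, 0.0, -1.0]]
force: [-0.4, -0.2, 3.5]
finger_gap: 0.0433
finger_force: 61.5
```

```bash
python3 -m inch '0 0 0 0 0 0 66; 0 0 0 0 0 0 66; 0 0 0 0 0 0 66; 0 0 -0.03 0 0 0 66; 0 0 -0.05 0 0 0 100; 0 0 -0.05 0 0 0 100; 0 0 -0.02 0 0 0 100; 0 0 0 0 0 0 100'; python3 - <<'E'
from h import *
p=r.read_camera("wrist"); save(p,"w7",(200,130,440,310),3); s=r.state(); print(s["eef_pos"],s["force"])
E
```

```text
time: 11.1
eef_pos: [0.4229, -0.1886, 0.1727]
orientation: [[-0.498, 0.867, 0.004], [0.867, 0.498, -0.001], [-0.003, 0.003, -1.0]]
force: [0.0, -0.0, -0.7]
finger_gap: 0.0851
finger_force: 0.0
[ 0.42179374 -0.18797702  0.17124625] [ 0.04277768 -0.47220889 -0.01456974]
```

View pics/w7.png

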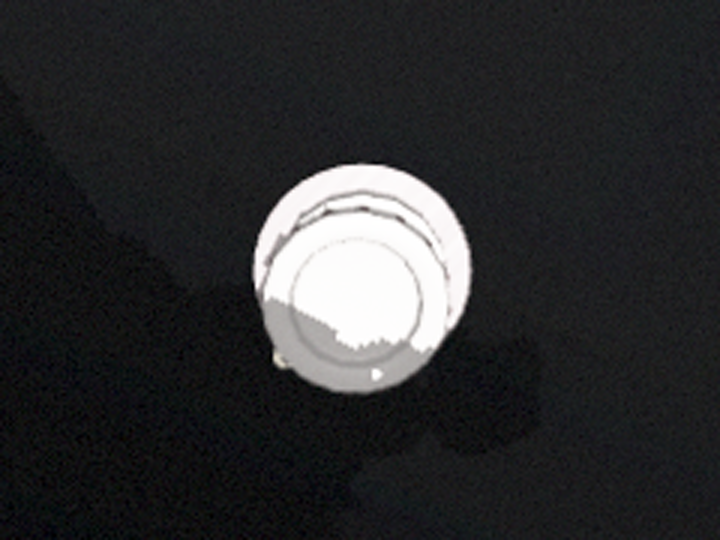

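w7 shows the small crown sitting level and concentric on its base, at full-image px (318,231). Next is the large crown.

```bash
python3 -m inch '0 0 0 0 0 -0.175 100; 0 0 0 0 0 -0.175 100; 0 0 0 0 0 -0.175 100; 0 0 0 0 0 -0.175 100; 0 0 0 0 0 -0.175 100; 0 0 0 0 0 -0.175 100; -0.003 0.05 0 0 0 0 100; -0.005 0.055 0 0 0 0 100; -0.005 0.055 0 0 0 0 100; -0.005 0.055 0 0 0 0 100'; python3 -m inch '-0.005 0.055 0 0 0 0 100; -0.005 0.055 0.02 0 0 0 100; 0 0.025 0.02 0 0 0 100; 0 0 0.01 0 0 0 100; 0 0 0 0 0 0 100; 0 0 0 0 0 0 100'
python3 - <<'E'
from h import *
r.read_camera("top"); p=r.read_camera("wrist"); m=matmask(p)
print(fit(p,(.452,.163),[CROWNS[0],CROWNS[2]],m)); s=r.state(); print(s["eef_pos"],s["orientation"].round(3),s["finger_gap"])
print(fit(p,(.5875,.145),CAPS,m)); save(p,"w8")
E
```

```text
time: 12.4
eef_pos: [0.4382, 0.0285, 0.1694]
orientation: [[-1.0, 0.0, -0.003], [0.0, 1.0, -0.001], [0.003, -0.001, -1.0]]
force: [-0.0, 0.3, -0.0]
finger_gap: 0.0853
finger_force: 0.0
time: 13.15
eef_pos: [0.4501, 0.16, 0.1215]
orientation: [[-1.0, 0.003, 0.0], [0.003, 1.0, -0.0], [-0.0, -0.0, -1.0]]
force: [0.5, -0.8, 0.4]
finger_gap: 0.0855
finger_force: 0.0
(array([0.45173868, 0.16286889]), np.float64(260.66796875), np.float32(8431.0))
[0.45038556 0.16070247 0.12202789] [[-1.     0.002  0.001]
 [ 0.002  1.     0.   ]
 [-0.001  0.    -1.   ]] 0.08533777772356345
(array([0.59054674, 0.14497601]), np.float64(4695.859375), np.float32(9598.0))
```

```bash
python3 -m inch '-0.001 0.002 0.04 0 0 0 100; 0 0 0.04 0 0 0 100; 0 0 0.025 0 0 0 100; 0 0 0.0115 0 0 0 100; 0 0 0 0 0 0 100; 0 0 0 0 0 0 80; 0 0 0 0 0 0 68; 0 0 0 0 0 0 68; 0 0 0 0 0 0 68; 0 0 0 0 0 0 68'; python3 -m inch '0 0 -0.02 0 0 0 68; 0 0 -0.04 0 0 0 68; 0 0 -0.05 0 0 0 68; 0 0 0 0 0 0 68; 0 0 0 0 0 0 68'
python3 - <<'E'
from h import *
p=r.read_camera("wrist"); save(p,"w9",(120,120,520,480),1.5); s=r.state(); print(s["eef_pos"],s["finger_gap"])
E
```

```text
time: 14.5
eef_pos: [0.4519, 0.1642, 0.0069]
orientation: [[-1.0, -0.0, 0.003], [-0.0, 1.0, 0.001], [-0.003, 0.001, -1.0]]
force: [-2.1, -1.3, 6.5]
finger_gap: 0.0637
finger_force: 64.6
time: 15.12
eef_pos: [0.4504, 0.164, 0.1151]
orientation: [[-1.0, -0.0, 0.0], [-0.0, 1.0, 0.001], [-0.0, 0.001, -1.0]]
force: [0.4, -0.1, -2.2]
finger_gap: 0.0637
finger_force: 66.4
[0.4496669  0.16374655 0.11419939] 0.06405256109902595
```

View pics/w9.png

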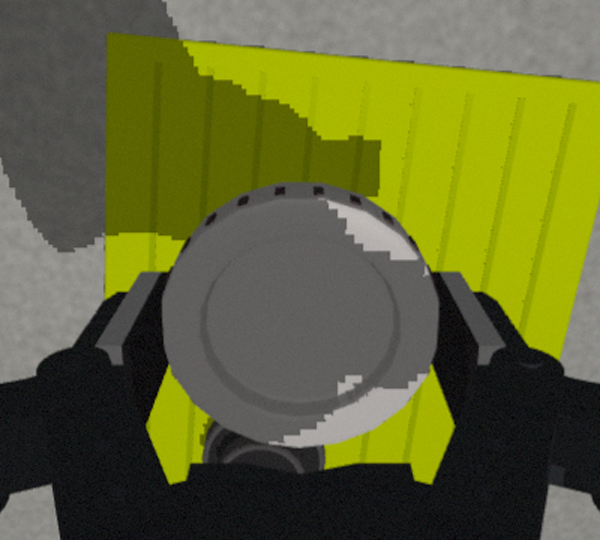

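w9 shows the large crown held squarely and level, at crop (300,315). Next is the large burner.

```bash
python3 -m inch '-0.020 -0.034 -0.04 0 0 0 68; -0.025 -0.042 -0.03 0 0 0 68; -0.025 -0.042 0 0 0 0 68; -0.025 -0.042 0 0 0 0 68; -0.025 -0.042 0 0 0 0 68; -0.025 -0.042 0 0 0 0 68; -0.025 -0.042 0 0 0 0 68; -0.020 -0.034 0 0 0 0 68; 0 0 0 0 0 0 68; 0 0 0 0 0 0 68'
python3 - <<'E'
from h import *
r.read_camera("top");p=r.read_camera("wrist"); save(p,"w10",(120,120,520,480),1.5); s=r.state(); print(s["eef_pos"],s["finger_gap"])
for k in ["large_burner","small_crown_mid"]:
    for d in r.mark_of(k,p)[:2]: print(k,round(d["score"],2),np.round(d["at"],1),np.round(at_z(p,d["at"],.012 if k=="large_burner" else .0255),4))
E
```

```text
time: 16.42
eef_pos: [0.6398, -0.155, 0.1828]
orientation: [[-1.0, -0.0, -0.003], [-0.0, 1.0, 0.002], [0.003, 0.002, -1.0]]
force: [-0.7, 1.2, -0.6]
finger_gap: 0.0638
finger_force: 66.4
[ 0.64029883 -0.15379801  0.18384918] 0.0638156413300712
```

View pics/w10.png

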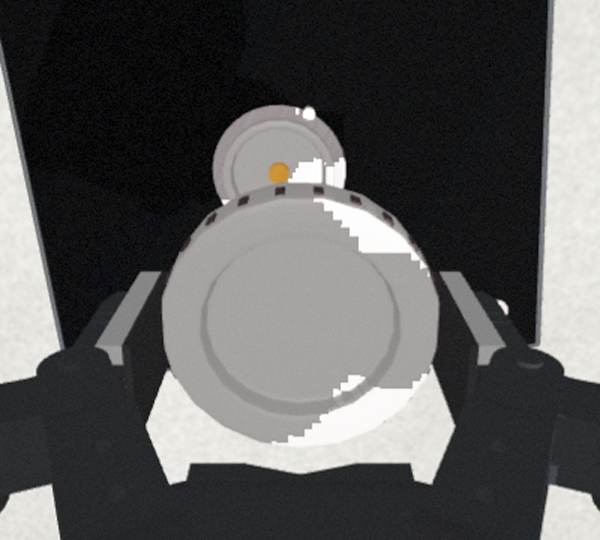

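```bash
python3 - <<'E'
from h import *
p=r.read_camera("wrist"); f=lambda u,v:(u/1.5+120-.17,v/1.5+120-.17); s=r.state()["eef_pos"]
for z in (.012,.015): print("flange",at_z(p,f(279.5,170.5),z), at_z(p,f(346,170.5),z)-at_z(p,f(213,170.5),z))
print("jet",at_z(p,f(279,173),.016),"inner",at_z(p,f(279.5,170),.022))
zt=s[2]+.026-.0069
print("crown",at_z(p,f(300.5,314),zt),s)
E
```

```text
flange [ 0.6522687  -0.16620746  0.012     ] [-0.0001344   0.07249983  0.        ]
flange [ 0.65148113 -0.166106    0.015     ] [-0.00013312  0.07180972  0.        ]
jet [ 0.6526115  -0.16635197  0.016     ] inner [ 0.64937076 -0.16586725  0.022     ]
crown [ 0.63582836 -0.15515983  0.20394632] [ 0.64063891 -0.15440898  0.18484632]
```

```bash
python3 -m inch '-0.011 -0.012 0.03 0 0 0 68; 0 0 0.04 0 0 0 68; 0 0 0.04 0 0 0 68; 0 0 0.03 0 0 0 68; 0 0 0.015 0 0 0 68; 0 0 0 0 0 0 68; 0 0 0 0 0 0 68; 0 0 0 0 0 0 68'; python3 -c "
from workcell import r
r.read_camera('top');s=r.state();print(s['eef_pos'],s['force'])"
```

```text
time: 17.68
eef_pos: [0.6529, -0.1685, 0.0317]
orientation: [[-1.0, -0.0, 0.003], [-0.0, 1.0, -0.001], [-0.003, -0.001, -1.0]]
force: [-0.6, 0.9, -0.6]
finger_gap: 0.0635
finger_force: 66.4
[ 0.65271896 -0.16841142  0.03139214] [ 0.59836179  0.70481664 -0.6423284 ]
```

```bash
python3 -m inch '0.001 0.002 0.004 0 0 0 68; 0 0 0.004 0 0 0 68; 0 0 0.002 0 0 0 68; 0 0 0 0 0 0 68; 0 0 0 0 0 0 68'; python3 -m inch '0 0 0.0025 0 0 0 68; 0 0 0.001 0 0 0 68; 0 0 0 0 0 0 68; 0 0 0 0 0 0 68'
```

```text
time: 18.35
eef_pos: [0.6508, -0.1662, 0.0198]
orientation: [[-1.0, -0.0, 0.0], [-0.0, 1.0, -0.0], [-0.0, -0.0, -1.0]]
force: [0.7, 0.0, -1.3]
finger_gap: 0.0636
finger_force: 66.4
time: 18.85
eef_pos: [0.6511, -0.1663, 0.018]
orientation: [[-1.0, -0.0, 0.001], [-0.0, 1.0, -0.0], [-0.001, -0.0, -1.0]]
force: [-1.5, 1.9, 6.4]
finger_gap: 0.0638
finger_force: 67.2
```

Contact came at exactly the seated height (0.018), so I'll release and check.

```bash
python3 -m inch '0 0 0 0 0 0 100; 0 0 0 0 0 0 100; 0 0 0 0 0 0 100; 0 0 -0.03 0 0 0 100; 0 0 -0.05 0 0 0 100; 0 0 -0.06 0 0 0 70; 0 0 -0.03 0 0 0 70; 0 0 0 0 0 0 70'; python3 - <<'E'
from h import *
p=r.read_camera("wrist"); save(p,"w11",(80,0,560,480),1.2); s=r.state(); print(s["eef_pos"],s["force"])
for k,z in [("large_crown_mid",.026),("small_crown_mid",.0255)]:
    for d in r.mark_of(k,p)[:2]: print(k,round(d["score"],2),np.round(d["at"],1),np.round(at_z(p,d["at"],z),4))
E
```

```text
time: 19.85
eef_pos: [0.6526, -0.167, 0.19]
orientation: [[-1.0, -0.0, 0.007], [-0.0, 1.0, -0.002], [-0.007, -0.002, -1.0]]
force: [0.3, -0.7, 0.2]
finger_gap: 0.0598
finger_force: 0.0
[ 0.6512141  -0.16632249  0.18725015] [-0.03649959  0.39545133 -0.49504199]
large_crown_mid 0.67 [319.3 220.5] [ 0.6527 -0.169   0.026 ]
large_crown_mid 0.19 [614.8 286.5] [0.7084 0.0748 0.026 ]
```

View pics/w11.png

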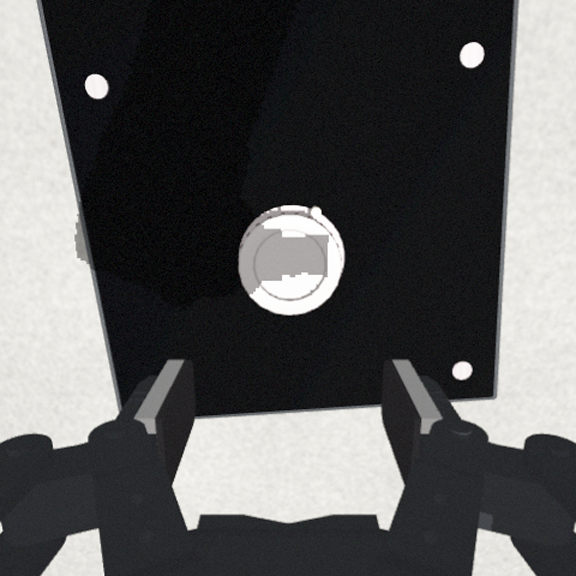

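w11 shows the large crown seated level on its base at crop (290,262), beside its pin. On to the small cap.

```bash
python3 -m inch '0.008 0.038 0 0 0 0 62; 0.010 0.048 0 0 0 0 62; 0.010 0.048 0 0 0 0 62; 0.010 0.048 0 0 0 0 62; 0.010 0.048 0 0 0 0 62; 0.010 0.048 0.02 0 0 0 62; 0.006 0.033 0.03 0 0 0 62; 0 0 0.03 0 0 0 62; 0 0 0 0 0 0 62; 0 0 0 0 0 0 62'
python3 - <<'E'
from h import *
r.read_camera("top");p=r.read_camera("wrist"); m=matmask(p)
print(fit(p,(.5875,.145),CAPS,m)); print(fit(p,(.5875,.145),CAPS[:2],m)); s=r.state(); print(s["eef_pos"],s["orientation"].round(3),s["finger_gap"])
for k,z in [("large_cap_mid",.01075),("small_cap_mid",.02375)]:
    for d in r.mark_of(k,p)[:2]: print(k,round(d["score"],2),np.round(d["at"],1),np.round(at_z(p,d["at"],z),4))
save(p,"w12",(120,120,520,480),1.5)
E
```

```text
time: 21.25
eef_pos: [0.5869, 0.1438, 0.1064]
orientation: [[-1.0, 0.001, 0.0], [0.001, 1.0, -0.001], [-0.0, -0.001, -1.0]]
force: [0.6, -0.2, 0.6]
finger_gap: 0.0528
finger_force: 0.0
(array([0.58779433, 0.14511335]), np.float64(958.943359375), np.float32(7830.9995))
(array([0.58779433, 0.14511335]), np.float64(958.943359375), np.float32(7830.9995))
[0.58783294 0.14400566 0.10764808] [[-1.     0.001  0.003]
 [ 0.001  1.     0.   ]
 [-0.003  0.    -1.   ]] 0.05272696125223048
small_cap_mid 0.68 [324.9 252.9] [0.588  0.1457 0.0237]
```

View pics/w12.png

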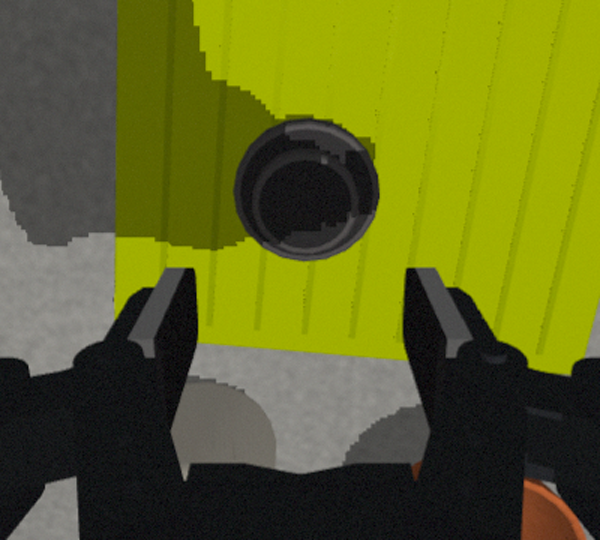

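w12 shows the small cap at crop (306,200), resting on the large cap at crop (307,190). I'll grip it clear of the large cap.

```bash
python3 -m inch '0 0.001 0.04 0 0 0 62; 0 0 0.03 0 0 0 62; 0 0 0.010 0 0 0 62; 0 0 0.005 0 0 0 62; 0 0 0 0 0 0 62; 0 0 0 0 0 0 62'; python3 -m inch '0 0 0 0 0 0 50; 0 0 0 0 0 0 40; 0 0 0 0 0 0 40; 0 0 0 0 0 0 40; 0 0 0 0 0 0 40'; python3 -m inch '0 0 -0.02 0 0 0 40; 0 0 -0.04 0 0 0 40; 0 0 -0.04 0 0 0 40; 0 0 0 0 0 0 40; 0 0 0 0 0 0 40'
python3 - <<'E'
from h import *
p=r.read_camera("wrist"); save(p,"w13",(120,120,520,480),1.5); s=r.state(); print(s["eef_pos"],s["finger_gap"])
E
```

```text
time: 22.2
eef_pos: [0.5877, 0.1461, 0.0226]
orientation: [[-1.0, -0.0, 0.002], [-0.0, 1.0, 0.001], [-0.002, 0.001, -1.0]]
force: [0.1, 0.2, 0.3]
finger_gap: 0.0531
finger_force: 0.0
time: 22.82
eef_pos: [0.5873, 0.1461, 0.0227]
orientation: [[-1.0, -0.0, 0.002], [-0.0, 1.0, 0.001], [-0.002, 0.001, -1.0]]
force: [-1.6, 0.2, 5.7]
finger_gap: 0.0376
finger_force: 59.5
time: 23.45
eef_pos: [0.5859, 0.146, 0.1205]
orientation: [[-1.0, -0.0, -0.001], [-0.0, 1.0, -0.0], [0.001, -0.0, -1.0]]
force: [-0.1, -0.3, -0.5]
finger_gap: 0.0382
finger_force: 60.2
[0.58533428 0.14587697 0.11978953] 0.038081218810626004
```

View pics/w13.png

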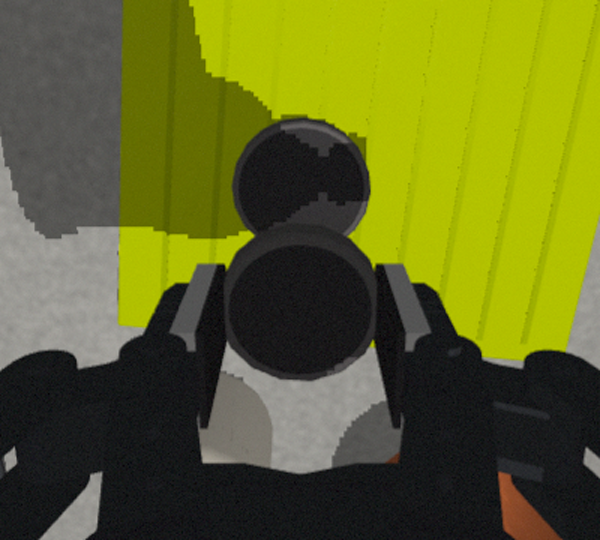

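w13 shows the small cap held level at crop (300,303), and the large cap is undisturbed. Moving to the small burner.

```bash
python3 -m inch '0.020 -0.040 -0.04 0 0 0 40; 0.024 -0.049 -0.01 0 0 0 40; 0.024 -0.049 0 0 0 0 40; 0.024 -0.049 0 0 0 0 40; 0.024 -0.049 0 0 0 0 40; 0.024 -0.049 0 0 0 0 40; 0.020 -0.040 0 0 0 0 40; 0.004 -0.009 0 0 0 0.15 40; 0 0 0 0 0 0.15 40; 0 0 0 0 0 0.15 40'; python3 -m inch '0 0 0 0 0 0.15 40; 0 0 0 0 0 0.15 40; 0 0 0 0 0 0.15 40; 0 0 0 0 0 0.15 40; 0 0 0 0 0 0 40; 0 0 0 0 0 0 40; 0 0 0 0 0 0 40'
python3 - <<'E'
from h import *
r.read_camera("top");p=r.read_camera("wrist"); save(p,"w14",(120,120,520,480),1.5); s=r.state(); print(s["eef_pos"],s["orientation"].round(3),s["finger_gap"])
for k,z in [("small_crown_mid",.0255)]:
    for d in r.mark_of(k,p)[:2]: print(k,round(d["score"],2),np.round(d["at"],1),np.round(at_z(p,d["at"],z),4))
f=r.trace("small_crown_mid",p)
if f: print(f[0]["bbox"],f[0]["score"])
E
```

```text
time: 24.75
eef_pos: [0.4214, -0.1878, 0.1698]
orientation: [[-0.898, 0.44, -0.003], [0.44, 0.898, 0.001], [0.003, -0.001, -1.0]]
force: [-0.3, -0.3, -1.2]
finger_gap: 0.0381
finger_force: 60.3
time: 25.62
eef_pos: [0.4225, -0.188, 0.171]
orientation: [[-0.499, 0.867, -0.001], [0.867, 0.499, 0.0], [0.0, -0.0, -1.0]]
force: [0.3, 0.6, 0.7]
finger_gap: 0.0381
finger_force: 60.3
[ 0.42262071 -0.1881004   0.17121303] [[-0.498  0.867 -0.   ]
 [ 0.867  0.498  0.   ]
 [ 0.    -0.    -1.   ]] 0.03752177638506585
small_crown_mid 0.95 [316.  232.9] [ 0.4221 -0.1944  0.0255]
[316.5, 232.7, 61.3, 60.7] 0.59
```

View pics/w14.png

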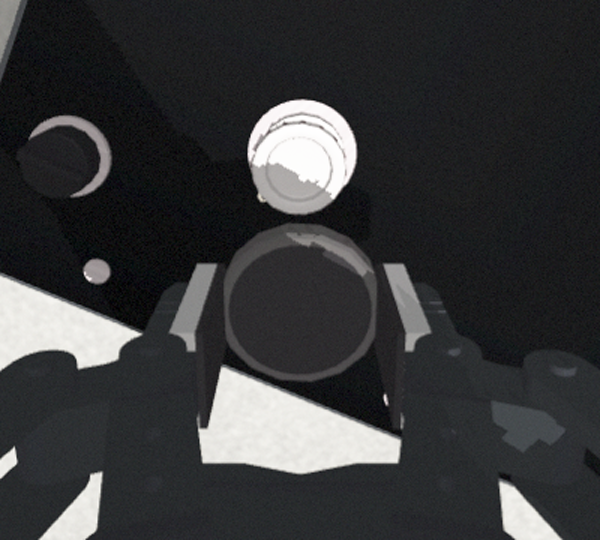

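That was picture 15, one over the 14 allowed. I miscounted, so I'll view no more and use numeric checks only. w14 shows the small crown's recess at crop (298,168), with the cap held straight in line at column 300.

```bash
python3 - <<'E'
from h import *
p=r.read_camera("wrist"); f=lambda u,v:(u/1.5+120-.17,v/1.5+120-.17)
g=cv2.cvtColor(p["img"],cv2.COLOR_RGB2GRAY)
print("recess",at_z(p,f(298,168),.035))
t=r.trace("small_crown_mid",p)
if t: print(fit(p,(.422,-.19),[(.023,.023,.035)],t[0]["pixels"],.04))
m=cv2.morphologyEx((g>75).astype(np.uint8),cv2.MORPH_CLOSE,np.ones((15,15),np.uint8))>0
print(fit(p,(.422,-.19),[(.023,.023,.035),(.028,.012,.0125)],m,.035))
print(r.state()["eef_pos"])
E
```

```text
recess [ 0.42227556 -0.19077044  0.035     ]
(array([ 0.42239843, -0.19131311]), np.float64(203.697265625), np.float32(3042.0002))
(array([ 0.42303558, -0.1882864 ]), np.float64(476.564453125), np.float32(4612.0))
[ 0.42271512 -0.1881015   0.17133268]
```

```bash
python3 -m inch '-0.001 0 0.04 0 0 0 40; 0 0 0.05 0 0 0 40; 0 0 0.025 0 0 0 40; 0 0 0.012 0 0 0 40; 0 0 0 0 0 0 40; 0 0 0 0 0 0 40; 0 0 0 0 0 0 40'; python3 -m inch '0 0 0.004 0 0 0 40; 0 0 0.002 0 0 0 40; 0 0 0 0 0 0 40; 0 0 0 0 0 0 40; 0 0 0 0 0 0 40'
```

```text
time: 26.8
eef_pos: [0.4242, -0.1894, 0.0454]
orientation: [[-0.498, 0.867, 0.003], [0.867, 0.498, -0.001], [-0.002, 0.002, -1.0]]
force: [0.3, 0.3, -0.8]
finger_gap: 0.038
finger_force: 60.3
time: 27.42
eef_pos: [0.4232, -0.189, 0.0383]
orientation: [[-0.498, 0.867, 0.0], [0.867, 0.498, -0.0], [-0.0, 0.0, -1.0]]
force: [0.8, 0.2, -0.5]
finger_gap: 0.0379
finger_force: 60.3
```

```bash
python3 -m inch '0 0 0.0015 0 0 0 40; 0 0 0.001 0 0 0 40; 0 0 0 0 0 0 40; 0 0 0 0 0 0 40'
```

```text
time: 27.92
eef_pos: [0.4232, -0.189, 0.0358]
orientation: [[-0.498, 0.867, 0.0], [0.867, 0.498, 0.0], [0.0, 0.0, -1.0]]
force: [-0.5, -0.1, -1.2]
finger_gap: 0.0382
finger_force: 60.4
```

```bash
python3 -m inch '0 0 0.001 0 0 0 40; 0 0 0 0 0 0 40; 0 0 0 0 0 0 40'
```

```text
time: 28.3
eef_pos: [0.4232, -0.189, 0.0356]
orientation: [[-0.498, 0.867, 0.0], [0.867, 0.498, 0.001], [0.001, 0.001, -1.0]]
force: [-2.4, 1.5, 7.8]
finger_gap: 0.0379
finger_force: 61.1
```

Seated contact came at 0.0356, against 0.0357 expected. I'll release and go for the large cap.

```bash
python3 -m inch '0 0 0 0 0 0 62; 0 0 0 0 0 0 62; 0 0 0 0 0 0 62; 0 0 -0.03 0 0 0 62; 0 0 -0.05 0 0 0 90; 0 0 -0.05 0 0 0 90; 0 0 0 0 0 0 90; 0 0 0 0 0 0 90'; python3 - <<'E'
from h import *
r.read_camera("top");p=r.read_camera("wrist"); save(p,"w15"); print(r.state()["eef_pos"])
for k,z in [("small_cap_mid",.03675),("small_crown_mid",.0255)]:
    for d in r.mark_of(k,p)[:2]: print(k,round(d["score"],2),np.round(d["at"],1),np.round(at_z(p,d["at"],z),4))
t=r.trace("small_cap_mid",p)
if t: print(t[0]["score"],fit(p,(.423,-.189),[(.021,.035,.043)],t[0]["pixels"],.035))
g=cv2.cvtColor(p["img"],cv2.COLOR_RGB2GRAY)
print(g[150:300:6,260:380:5])
E
```

```text
time: 29.3
eef_pos: [0.4227, -0.1885, 0.1642]
orientation: [[-0.498, 0.867, -0.001], [0.867, 0.498, 0.001], [0.001, -0.0, -1.0]]
force: [-0.3, -0.7, -0.4]
finger_gap: 0.0769
finger_force: 0.0
[ 0.42202341 -0.18828052  0.16328311]
small_cap_mid 0.57 [323.4 237.6] [ 0.4253 -0.1906  0.0368]
0.86 (array([ 0.42348083, -0.19127948]), np.float64(144.8828125), np.float32(2828.0))
[[ 32  31  27  32  34  31  31  31  28  26  32  28  27  33  33  34  30  25
   25  24  27  30  33  32]
 [ 28  33  30  30  25  30  29  31  26  31  34  28  29  26  31  31  26  38
   33  30  30  26  32  34]
 [ 33  32  28  35  31  28  25  32  28  23  27  31  29  29  29  27  31  33
   25  34  32  33  29  34]
 [ 32  29  33  31  27  24  30  30  27  28  30  32  28  31  27  30  30  34
   30  33  28  28  32  27]
 [ 22  32  32  31  28  37  31  31  33  30  27  33  31  31  34  32  31  33
   28  27  28  33  28  32]
 [ 24  28  26  27  28  31  26  33  29  33  29  29  25  29  29  32  30  29
   28  30  26  29  29  35]
 [ 31  31  27  30  27  28  32  30  31  29  24  26  30  34  24  34  33  29
   32  30  31  29  28  28]
 [ 22  28  31  31 
[... 1100 characters left out ...]
18  12  15   6  17  19  89  81  47  47  43  47  47  48  44  78  16
   13  13  11  15  15  23]
 [ 23  14  19  13  20  19  19  20  19  36  76  68  54  59  77  61  14  21
   17  19  16  11  13  25]
 [ 13  16  10  21  10  20  19  21  24  10  15  21  12  19  22  22  21  17
   19  17  16  17  21  19]
 [ 12  14   5  10  13  22  17  24  20  23  19  16  13  12   8  22  10  22
   12  14  15  12  13  19]
 [ 17  15  12  12  21  14  19  22  19  17  16  17  17  17   8  21  24  26
   26  26  21   7  17  23]
 [ 16  15  16  20   8  15  18  19  20  17  16   7   2  23  24  26  26  29
   23  27  29  32  19  29]
 [  9  18  10  22  16  13  12   8  16   8  17  19  20  26  24  23  22  25
   30  26  21  28  29  29]]
```

```bash
python3 -m inch '0 0 0 0 0 -0.175 90; 0 0 0 0 0 -0.175 90; 0 0 0 0 0 -0.175 90; 0 0 0 0 0 -0.175 90; 0 0 0 0 0 -0.175 90; 0 0 0 0 0 -0.175 90; -0.020 0.040 0 0 0 0 90; -0.024 0.048 0 0 0 0 90; -0.024 0.048 0 0 0 0 90; -0.024 0.048 0 0 0 0 90'; python3 -m inch '-0.024 0.048 0 0 0 0 90; -0.024 0.048 0 0 0 0 90; -0.020 0.040 0.02 0 0 0 90; -0.004 0.013 0.03 0 0 0 90; 0 0 0 0 0 0 90; 0 0 0 0 0 0 90; 0 0 0 0 0 0 90'
python3 - <<'E'
from h import *
r.read_camera("top");p=r.read_camera("wrist"); m=matmask(p); print(fit(p,(.588,.146),[CAPS[0]],m)); s=r.state(); print(s["eef_pos"],s["orientation"].round(3),s["finger_gap"])
for d in r.mark_of("large_cap_mid",p)[:2]: print(d["score"],at_z(p,d["at"],.01075))
E
```

```text
time: 30.8
eef_pos: [0.5154, -0.0035, 0.1641]
orientation: [[-1.0, 0.0, -0.001], [0.0, 1.0, -0.0], [0.001, -0.0, -1.0]]
force: [1.1, -1.0, 0.5]
finger_gap: 0.0771
finger_force: 0.0
time: 31.68
eef_pos: [0.5881, 0.1423, 0.1164]
orientation: [[-1.0, 0.002, 0.003], [0.002, 1.0, 0.0], [-0.003, 0.0, -1.0]]
force: [-0.5, -0.6, -0.1]
finger_gap: 0.0771
finger_force: 0.0
(array([0.58775555, 0.14514456]), np.float64(284.732421875), np.float32(6715.0))
[0.58787824 0.14299396 0.11628165] [[-1.     0.002  0.002]
 [ 0.002  1.     0.001]
 [-0.002  0.001 -1.   ]] 0.07660659165761478
0.58 [0.58667976 0.14363019 0.01075   ]
```

```bash
python3 -m inch '0 0.002 0.04 0 0 0 90; 0 0 0.04 0 0 0 90; 0 0 0.020 0 0 0 90; 0 0 0.011 0 0 0 90; 0 0 0 0 0 0 90; 0 0 0 0 0 0 90; 0 0 0 0 0 0 90'; python3 -c "
from workcell import r
print(r.state()['eef_pos'],r.state()['force'])"
```

```text
time: 32.7
eef_pos: [0.5881, 0.1463, 0.0051]
orientation: [[-1.0, -0.0, 0.002], [-0.0, 1.0, 0.001], [-0.002, 0.001, -1.0]]
force: [-0.1, 0.8, 0.6]
finger_gap: 0.0768
finger_force: 0.0
[0.58808602 0.14628952 0.00505836] [-0.1016901   0.75512061  0.57267403]
```

```bash
python3 -m inch '0 -0.001 0 0 0 0 75; 0 0 0 0 0 0 60; 0 0 0 0 0 0 60; 0 0 0 0 0 0 60; 0 0 0 0 0 0 60; 0 0 0 0 0 0 60'; python3 -m inch '0 0 -0.02 0 0 0 60; 0 0 -0.04 0 0 0 60; 0 0 -0.05 0 0 0 60; 0 0 -0.04 0 0 0 60; 0 0 0 0 0 0 60; 0 0 0 0 0 0 60'
python3 - <<'E'
from h import *
r.read_camera("top");p=r.read_camera("wrist"); save(p,"w16"); s=r.state(); print(s["eef_pos"],s["force"])
t=r.trace("large_cap_mid",p)
for d in t[:2]: print(d["score"],d["bbox"])
z=s["eef_pos"][2]
if t:
    c=s["eef_pos"]; print(fit(p,(c[0],c[1]),[(.030,z+.0085-.005,z+.0175-.005)],t[0]["pixels"],.05))
E
```

```text
time: 33.45
eef_pos: [0.5878, 0.1451, 0.0051]
orientation: [[-1.0, -0.0, 0.002], [-0.0, 1.0, 0.001], [-0.002, 0.001, -1.0]]
force: [-1.3, 0.4, 5.4]
finger_gap: 0.0568
finger_force: 63.4
time: 34.2
eef_pos: [0.5862, 0.145, 0.1528]
orientation: [[-1.0, -0.0, -0.002], [-0.0, 1.0, -0.0], [0.002, -0.0, -1.0]]
force: [-1.2, 0.1, -1.1]
finger_gap: 0.0564
finger_force: 63.9
[0.58560031 0.14495844 0.15173569] [-0.41568912 -0.49320724  0.01938752]
0.71 [318.8, 322.4, 160.2, 153.5]
(array([0.5862979 , 0.14372999]), np.float64(88.5078125), np.float32(5365.0))
```

```bash
python3 -m inch '-0.008 -0.038 -0.03 0 0 0 60; -0.010 -0.048 -0.01 0 0 0 60; -0.010 -0.048 0 0 0 0 60; -0.010 -0.048 0 0 0 0 60; -0.010 -0.048 0 0 0 0 60; -0.010 -0.048 0 0 0 0 60; -0.007 -0.033 0 0 0 0 60; 0 0 0 0 0 0 60; 0 0 0 0 0 0 60; 0 0 0 0 0 0 60'
python3 - <<'E'
from h import *
r.read_camera("top");p=r.read_camera("wrist"); save(p,"w17"); s=r.state(); print(s["eef_pos"],s["finger_gap"])
for k in["large_crown_mid","large_cap_mid"]:
    t=r.trace(k,p)
    for d in t[:2]: print(k,d["score"],d["bbox"])
    if t and k[6:8]=="cr": print(fit(p,(.651,-.167),[(.033,.023,.037)],t[0]["pixels"],.05))
for d in r.mark_of("large_crown_mid",p)[:2]: print(d["score"],at_z(p,d["at"],.026))
E
```

```text
time: 35.6
eef_pos: [0.6524, -0.1633, 0.1932]
orientation: [[-1.0, -0.003, -0.001], [-0.003, 1.0, 0.002], [0.001, 0.002, -1.0]]
force: [-0.8, 0.4, -1.0]
finger_gap: 0.0568
finger_force: 64.0
[ 0.65244361 -0.16387183  0.19371557] 0.05698047760363126
large_crown_mid 0.65 [316.2, 213.8, 88.2, 71.6]
(array([ 0.65000946, -0.1676433 ]), np.float64(790.912109375), np.float32(5032.0))
large_cap_mid 0.97 [319.4, 322.0, 159.9, 148.8]
0.84 [ 0.65309369 -0.16806915  0.026     ]
```

```bash
python3 -m inch '0.001 -0.003 0.04 0 0 0 60; 0 0 0.05 0 0 0 60; 0 0 0.04 0 0 0 60; 0 0 0.018 0 0 0 60; 0 0 0 0 0 0 60; 0 0 0 0 0 0 60; 0 0 0 0 0 0 60'; python3 -m inch '0 0 0.003 0 0 0 60; 0 0 0 0 0 0 60; 0 0 0 0 0 0 60'
```

```text
time: 36.72
eef_pos: [0.6528, -0.1695, 0.0482]
orientation: [[-1.0, -0.0, 0.004], [-0.0, 1.0, -0.001], [-0.004, -0.001, -1.0]]
force: [0.8, -0.1, -0.8]
finger_gap: 0.0564
finger_force: 64.1
time: 37.1
eef_pos: [0.6511, -0.1688, 0.0428]
orientation: [[-1.0, -0.0, -0.0], [-0.0, 1.0, 0.0], [0.0, 0.0, -1.0]]
force: [1.2, 0.5, -0.9]
finger_gap: 0.0564
finger_force: 64.1
```

```bash
python3 -m inch '0 0.002 0.003 0 0 0 60; 0 0 0.003 0 0 0 60; 0 0 0.002 0 0 0 60; 0 0 0 0 0 0 60; 0 0 0 0 0 0 60'; python3 -m inch '0 0 0.0015 0 0 0 60; 0 0 0 0 0 0 60; 0 0 0 0 0 0 60'
```

```text
time: 37.72
eef_pos: [0.6512, -0.167, 0.0349]
orientation: [[-1.0, -0.0, 0.0], [-0.0, 1.0, -0.0], [-0.0, -0.0, -1.0]]
force: [-0.1, 0.5, -0.8]
finger_gap: 0.0564
finger_force: 64.1
time: 38.1
eef_pos: [0.6515, -0.167, 0.0338]
orientation: [[-1.0, -0.0, 0.001], [-0.0, 1.0, -0.0], [-0.001, -0.0, -1.0]]
force: [0.2, 0.1, 1.3]
finger_gap: 0.0565
finger_force: 64.3
```

Contact came at 0.0338, against 0.0336 expected. I'll release, withdraw, and check from above.

```bash
python3 -m inch '0 0 0 0 0 0 90; 0 0 0 0 0 0 90; 0 0 0 0 0 0 90; 0 0 -0.03 0 0 0 90; 0 0 -0.05 0 0 0 90; 0 0 -0.06 0 0 0 90; 0.02 0 0 0 0 0 90; 0.02 0 0 0 0 0 90; 0 0 0 0 0 0 90; 0 0 0 0 0 0 90'
python3 - <<'E'
from h import *
r.read_camera("top");p=r.read_camera("wrist"); s=r.state(); print(s["eef_pos"],s["finger_gap"])
t=r.trace("large_cap_mid",p)
for d in t[:2]: print(d["score"],d["bbox"],fit(p,(.651,-.167),[(.030,.037,.046)],d["pixels"],.05))
t=r.trace("large_crown_mid",p)
for d in t[:2]: print("crown",d["score"],d["bbox"])
g=cv2.cvtColor(p["img"],cv2.COLOR_RGB2GRAY); u=proj(p,(.6515,-.167,.046)); print(u); x,y=map(int,u)
print(g[y-54:y+55:6,x-55:x+56:5])
p=r.read_camera("scene")
for k in["large_cap_mid","small_cap_mid"]:
    for d in r.trace(k,p)[:2]:
        c,rad,z=((.6515,-.167),.030,.037) if k[0]=="l" else ((.423,-.19),.021,.035)
        print(k,d["score"],d["bbox"],[fit(p,c,[(rad,z+e,z+e+.0085)],d["pixels"],.05)[:2] for e in(0,.005)])
E
```

```text
time: 39.35
eef_pos: [0.6119, -0.1666, 0.1733]
orientation: [[-1.0, -0.001, 0.001], [-0.001, 1.0, 0.0], [-0.001, 0.0, -1.0]]
force: [-0.4, -0.9, 0.7]
finger_gap: 0.0771
finger_force: 0.0
[ 0.61197484 -0.16656097  0.17300859] 0.07684819201568881
0.61 [319.0, 281.7, 82.2, 77.0] (array([ 0.65127399, -0.1683341 ]), np.float64(225.669921875), np.float32(5018.0))
crown 0.61 [319.6, 261.1, 87.4, 49.1]
crown 0.34 [319.1, 280.8, 81.3, 77.5]
[320.75578354 286.19168107]
[[ 11  12   8  12   9   4  18 108 155 154 154 152 160 153 197 254 247  14
   13  18  22  22  16]
 [ 10   8  10  10  13  33 156 157 145 146  90 147  80 147 146 226 251 249
   23  19  15  17  25]
 [  0  12   2   1  78 153 135 165 175 145 117  89 217 254 254 249 138 251
  248  23  17  20  22]
 [  5   8  13  11 153 155 170  66 109 141 148 148 142 135 107 143 254 219
  247 249  17  16  24]
 [ 18  23  19 141 146 105  79 115  85  83  84  86  87  87  85 145 113 254
  224 249  19  17  22]
 [ 18  13  14  94 114 124  82  84  84  86  84  88  86  87  87  86  94 125
  253 136 193  16  23]
 [ 19  12  20 242 138  82  83  83  80  85  83  83  83 
[... 997 characters left out ...]
 8  16  11  18]
 [ 10  17  20  13  24  21  21  18  14  12  23  22  19  23  19  15  20  22
   17  24  21  22  17]
 [ 18  24  15  19  21  20  23  27  17  16  15  12  17  13  17  20  20  21
   20  23  23  16  21]]
large_cap_mid 0.75 [197.6, 200.1, 22.4, 26.1] [(array([ 0.64801601, -0.16691373]), np.float64(28.8984375)), (array([ 0.64959565, -0.16193258]), np.float64(31.896484375))]
large_cap_mid 0.21 [282.5, 166.9, 24.7, 13.6] [(array([ 0.673625, -0.2645  ]), np.float64(0.0)), (array([ 0.673625, -0.2645  ]), np.float64(0.0))]
small_cap_mid 0.66 [281.1, 158.9, 18.7, 15.0] [(array([ 0.42019619, -0.18910601]), np.float64(22.517578125)), (array([ 0.42329597, -0.1840356 ]), np.float64(24.41015625))]
```

Both caps fit their crowns at the seated heights and on axis, and the arm is clear. Handing in.

```bash
python3 -c "
from workcell import r
print(r.close_job())"
```

```text
the job is handed in; nothing more can be done
None
```

The job is handed in: both burners are back together, with each crown and cap down to within 0.3 mm of its seated height and on axis, and the jar, bowl, brush and orange look-alikes left alone; it took about 39.5 s, and I viewed 15 pictures, one over the limit of 14.

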